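# Set the step attenuator to its third click and confirm

### The arm

A 6-joint arm with a two-finger parallel gripper is mounted at the origin on the work surface. World frame = base frame: x ahead of the robot, y to its left, z up, the work surface at z = 0. Lengths are in mm, angles in rad, forces in N, time in s.
With the tool pointing down it reaches from about 350 to 975 mm from the base axis. Payload 7.1 kg.
Tool frame: the origin (TCP) lies between the finger pads; the fingertips stand 19 mm ahead of it and the grasp point (between the pads) is the TCP; z points along the fingers, y is the line along which they close (so a half turn about z gives the same grasp; the last joint's range is limited). The gripper opens to 88 mm and grips with 3 to 60 N. Pads are 20 mm wide; open, the fingers measure 115 mm over their backs; the gripper's body (75 mm by 178 mm) begins 61 mm behind the grasp point.
Start: joints at [1.33, 0.423, 1.63, -0, 1.089, -0.019], TCP at [137.46, 609.68, 241.675] pointing down, gripper open.
Joint ranges: [-3, 3], [-0.9, 2.11], [0.09, 2.58], [-1.31, 4.45], [0.11, 2.69], [-2.54, 2.54]. Speed limits (rad/s): [2.39, 2.39, 3.01, 3.14, 3.14, 3.14].

### API

Orientations are given as a rotation vector (axis times angle).
In Python, from workcell import ctrl gives the robot as it stands.
- The arm moves only by the tool arm_command, never from a script. Its argument "series" is a list of rows, each an object with "linear": the shift along the tool's x, y, z in m, a list of three; "turn": the turn about the tool's z in rad. A call has 1 to 10 rows; each row shifts and turns the commanded pose from where the row before left it, along the tool's axes as they then stand; what a row does not reach is not made up. A row lasts 1/10 s, in which the tool goes at most 50 mm and 8.59 degrees, less where a joint would pass 70% of its speed; a pose out of reach is approached as far as the arm can. A call with a gripper value outside its range is refused whole. "jaw" is the opening, from -1 (shut) to 1 (fully open), set as the call begins (left out, the last holds). The fingers move at their own pace and stop on an object; the grip force is fixed at half the most. Time passes only in rows, so rows that do not move let the fingers close. It gives the time, the measured TCP pose, the force, the opening and the grip force at its end, in the units of the state.
- ctrl.get_obs(): the state, without advancing time (a new reading comes with each control period).
- ctrl.get_image(name): name is "scene" or "top"; returns a dict with "frame" (420x560x3 uint8, blue, green, red), "fx", "fy", "cx", "cy" (pixels), "k1" (the pictures are not rectified: a ray, as slopes to the right and down, at radius r is drawn at 1 + k1 r^2 times it, then the intrinsics apply), "rvec" (rotation vector, rad) and "tvec" (3), from world to camera coordinates, as OpenCV has them. Camera axes: x right, y down, z forward; pixel columns grow to the right and rows downward; lengths in mm; the calibration is good to about 2 mm. A picture is of the moment at which its call begins. There is no depth.
- ctrl.close_job(): hands the job in; it is judged then, once.
The state is a dict: "t": time; "qpos": joint angles; "qvel": joint speeds; "joint_torque": joint torques, N m; "ee_pos": TCP position; "orientation": TCP orientation; "ft_force": force on the tool from outside, world axes, zero at the start; "moment": the same for the moment, N m; "width": finger opening in mm; "grasp_force": force on a finger pad.
Only numpy, scipy, OpenCV 4.12 (cv2) and the standard library are available. Lean on these libraries where they do the work, as an engineer would, in place of code of your own. Each camera call takes 0.05 s, during which the arm holds its last target. There are 200 camera calls.

### The job

On the step attenuator (the low aluminium box with the slot and the upright lever), push the lever gently along its slot from its home end, counting the clicks: its home rest does not count, and it must be left resting in the third detent without ever being pushed past it. Then press the round button on the same box fully down and let it come back up, with the lever still in the third detent. Only push with the fingertips: do not pinch the lever, and leave everything else lying where it is.

Things in the scene. Friction and masses are not known exactly. Their poses are not given: they have to be found in the camera images.
- attenuator: Low aluminium box fixed to the bench, 130 (x) by 200 (y) by 55 mm high; origin at the centre of its underside, z up, yaw varies. Flat top 55 mm above the bench. The lever's slot runs along the box's y at x = -25 mm. Beside it are six black index marks 18 mm apart, one per detent, the home and third ones longer. The round button stands at x +40, y +60 mm, a loose adaptor at about x +45, y -75.
- lever (a joint): Travel of the lever, m: 0 at the home stop (its start), growing towards the box's +y, 0.090 at the far stop. Detents every 0.018: first 0.018, second 0.036, third 0.054. Leaving a detent takes up to 6 N (5 N spring, give or take 15 percent, and 1 N friction), balanced 9 mm on (it may stick within 1 mm of there); beyond that it snaps forward by itself into the next detent, and rests there within 1 mm.
- handle_top (a point): Centre of the top face, 93 mm above the bench, of the lever's black grip, 26 mm (box x) by 12 mm (along the slot, box y) by 26 mm high, on a thin stem that keeps it 12 mm clear of the box's top. At home it is at box y = -45 mm, in the third detent at +9 mm. The box's top is bare behind it, to the box's edge 49 mm from its rear face.
- btn (a joint): Travel of the push button, m: 0 up, 0.006 fully down; a spring needs 5 N for the full travel and returns it.
- btn_top (a point): Centre of the top face of the round grey button cap, 24 mm across, in a dark housing on the attenuator's top; it points up.
- adaptor: Loose steel coaxial adaptor standing upright on the attenuator's top, 15 mm across, 28 mm high; origin at the centre of its foot. To be left alone.
- dial_box: Neighbouring fixed box of the same size, 130 by 200 by 55 mm, origin at the centre of its underside, with a dial and two posts on top up to 81 mm above the bench. Not used.
- mouse: Loose black computer mouse, 105 by 60 by 33 mm, lying between the two boxes; origin at the centre of its underside. To be left alone.
- pen: Loose pen 134 mm long (along its y), 10 mm thick, lying on top of the dial box; origin under its middle. To be left alone.
- driver: Loose screwdriver 160 mm long lying behind the boxes. To be left alone.
- jar: Loose jar 52 mm across, 70 mm high, standing behind the boxes; origin at the centre of its foot. To be left alone.
- wafer_box: Loose flat carrier box 110 by 110 by 32 mm at the left of the boxes; origin at the centre of its underside. To be left alone.
Mind the look-alikes: they are no part of the job. Leave any orange or purple look-alike of the attenuator alone.

How it is judged (in metres and radians):
On the way, in this order (a step that is already met when the one before it is completed fails the run):
1. the lever clicks into the first detent or beyond it (value of joint lever between 0.012 and 0.045 m).
2. the lever rests in the third detent (within 3 mm) (value of joint lever between 0.051 and 0.057 m and velocity of joint lever between -0.01 and 0.01 m/s), for 0.3 s.
3. the button is pressed fully down with the lever in the third detent (value of joint lever between 0.051 and 0.057 m and value of joint btn above 0.0048 m), for 0.1 s.
At the end, for the whole second after the job is handed in: The lever rests in the third detent (0.054 m, within 3 mm), the button is back up (within 1.5 mm), and the adaptor, mouse, pen, screwdriver, jar and wafer box are within 12 mm of where they began (all of step 2 and value of joint btn below 0.0015 m and distance of each of adaptor, mouse, pen, driver, jar, wafer_box from where it was at the start of the episode below 0.012 m); the robot touches nothing.
It fails at once if the lever is pushed past the third detent (more than 8 mm beyond it) (value of joint lever above 0.062 m).
It fails at once if the button is pressed while the lever is not in the third detent (value of joint btn above 0.003 m and not (value of joint lever between 0.051 and 0.057 m)).
It fails at once if the lever is pinched or rammed (over 30 N on its grip) (contact force between the fingers and lever above 30 N).
It fails at once if a bystander is lifted, carried or knocked away (over 20 mm) (distance of any of adaptor, mouse, pen, driver, jar, wafer_box from where it was at the start of the episode above 0.02 m).
It also fails if it takes over 72 s, if anything falls off the work surface, if the arm or the gripper's body presses on something with over 40 N, if the wrist force passes 120 N, or if a joint passes its speed limit or range.

## Working session

There is one attempt and no reset: what is moved stays moved. The work goes in short steps, Python scripts to look and compute and a tool call to move; the robot and the scene stay as the last step left them, time stands still between calls to the robot, and variables do not carry over. Pictures are saved under pics/ and viewed, at most 10 in all, crops included, and the job is handed in when it is done.

Besides the shell and the picture viewer there is one more tool, called after "Request:" by a JSON object that holds its "method" and its "body", one argument or row to a line. arm_command: Moves the arm, as the interface text tells. Its arguments: {"type":"object","properties":{"series":{"type":"array"},"jaw":{"type":"number"}},"required":["series"]}

```bash
mkdir -p pics
python3 - <<'E'
from workcell import ctrl
import cv2,numpy as np,pickle
d={}
for n in("scene","top"):
    i=ctrl.get_image(n);d[n]=i
    cv2.imwrite(f"pics/{n}0.png",cv2.resize(i["frame"],(784,588),interpolation=cv2.INTER_CUBIC))
    print(n,i["fx"],i["fy"],i["cx"],i["cy"],i["k1"],i["rvec"],i["tvec"])
pickle.dump(d,open("im.pkl","wb"))
print(ctrl.get_obs())
E
```

```text
scene 396.5156663124527 396.5156663124527 282.14485110817816 209.927320681919 -0.010835134043060347 [ 2.30389777  1.36386676 -0.35740662] [-327.19352601 -314.14238099 1206.28066848]
top 406.4122117292786 406.4122117292786 283.59942530716285 203.15100010264334 -0.11725343635431802 [ 2.16986498 -2.16527759  0.1666916 ] [  73.50250896  503.73807402 1105.56653279]
{'t': 0.1, 'qpos': array([ 1.33002113e+00,  4.23792935e-01,  1.63058966e+00, -1.63396397e-05,
        1.08858840e+00, -1.89813854e-02]), 'qvel': array([-1.46605493e-03, -9.75353666e-04, -2.24533456e-03, -9.88684648e-04,
        9.24317973e-04,  4.14243003e-05]), 'joint_torque': array([ 4.05694018e-04, -5.45612347e+01, -2.74327433e+01,  6.45856373e-02,
        1.88486598e-02, -6.82570885e-06]), 'ee_pos': array([137.34417142, 609.24587903, 240.97100191]), 'orientation': array([-3.47649161e-01, -3.12213203e+00,  2.14967703e-03]), 'ft_force': array([-0.21223193,  1.24558292, -0.71545712]), 'moment': array([ 0.00765865, -0.01399332, -0.00409186]), 'grasp_force': 0.0, 'width': 87.57800022808861}
```

View pics/scene0.png

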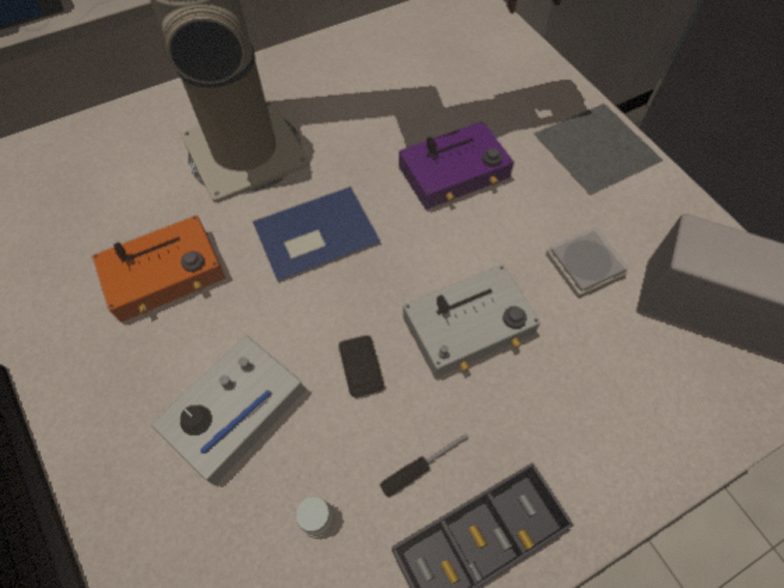

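View pics/top0.png

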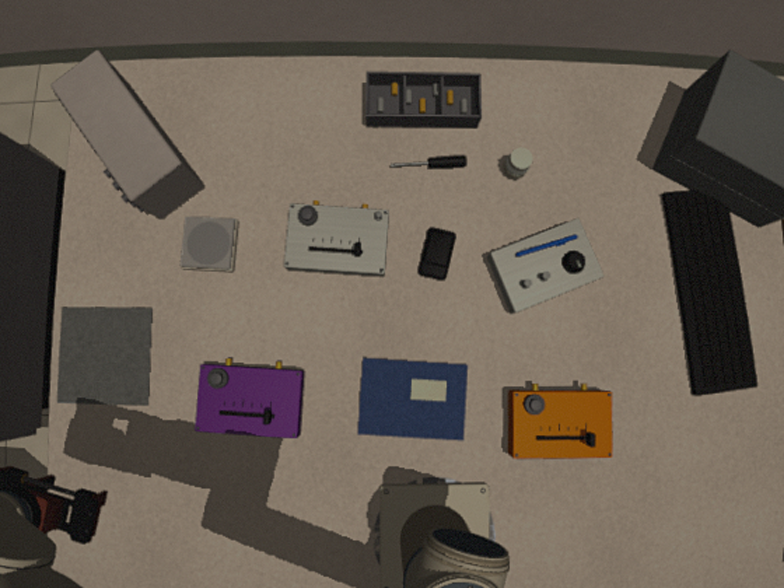

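The scene view shows the aluminium attenuator at about (472,320) with its lever at (443,303) and button at (515,316). In the top view it is at (337,238), with the lever at (358,249), the button at (308,214) and the adaptor at (378,215). Next I'll zoom in for precise pixels.

Run:
```python
import cv2,numpy as np,pickle
d=pickle.load(open("im.pkl","rb"))
a=d["top"]["frame"][138:203,195:285]; b=d["scene"]["frame"][183:275,280:395]
a=cv2.resize(a,None,fx=6,fy=6,interpolation=cv2.INTER_CUBIC);b=cv2.resize(b,None,fx=6,fy=6,interpolation=cv2.INTER_CUBIC)
cv2.imwrite("pics/a.png",cv2.convertScaleAbs(a,alpha=1.3));cv2.imwrite("pics/b.png",cv2.convertScaleAbs(b,alpha=1.3))
print(a.shape,b.shape)
```

```text
(390, 540, 3) (552, 690, 3)
```

View pics/a.png

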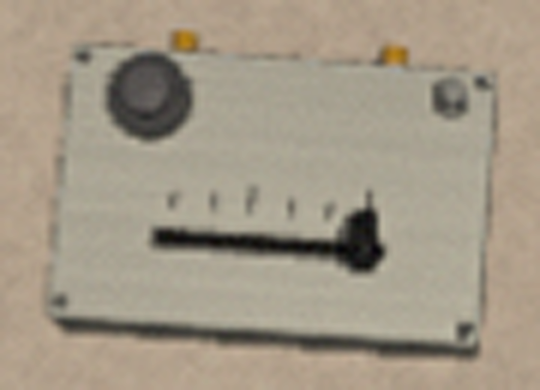

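View pics/b.png

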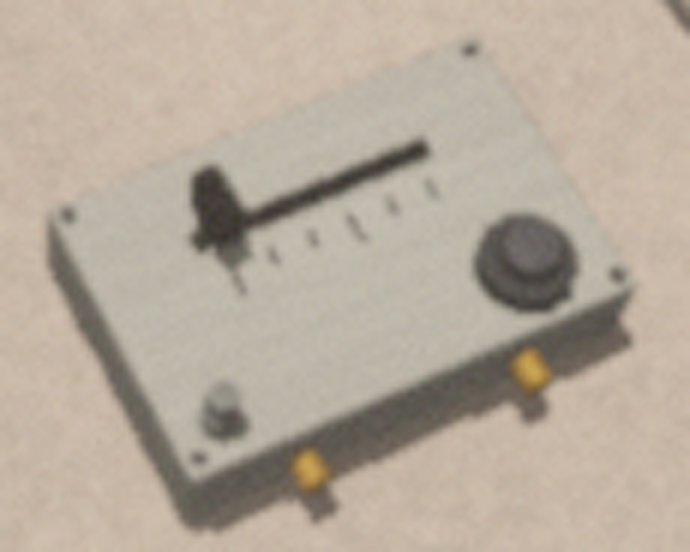

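Both crops show the box upright, with its +x up and +y left in the top view. I picked the corners at top (75,45), (495,70), (50,318), (477,345) and scene (635,288), (190,478), (475,42), (48,214). The button is at (147,88) and (526,240).

```bash
cat > h.py <<'E'
import cv2,numpy as np,pickle
from scipy.optimize import least_squares
d=pickle.load(open("im.pkl","rb"))
def proj(n,P):
    i=d[n];P=np.atleast_2d(P).astype(float);R=cv2.Rodrigues(np.array(i["rvec"]))[0]
    K=np.array([[i["fx"],0,i["cx"]],[0,i["fy"],i["cy"]],[0,0,1.]])
    return cv2.projectPoints(P,np.array(i["rvec"],float),np.array(i["tvec"],float),K,np.array([i["k1"],0,0,0.]))[0][:,0]
def px(n,p): return (np.array(p,float)+.5)/6-.5+((195,138) if n=="top" else (280,183))
def box(q,P):
    P=np.atleast_2d(P).astype(float);c,s=np.cos(q[2]),np.sin(q[2])
    return np.c_[q[0]+c*P[:,0]-s*P[:,1],q[1]+s*P[:,0]+c*P[:,1],P[:,2]]
E
python3 - <<'E'
from h import *
C=np.array([[65,100,55],[65,-100,55],[-65,100,55],[-65,-100,55]])
U={"top":px("top",[(75,45),(495,70),(50,318),(477,345)]),"scene":px("scene",[(635,288),(190,478),(475,42),(48,214)])}
for ns in(("top",),("scene",),("top","scene")):
    f=lambda q:np.concatenate([(proj(n,box(q,C))-U[n]).ravel() for n in ns])
    r=least_squares(f,[650,150,0],x_scale=[100,100,.1]);print(ns,r.x,np.abs(r.fun).max())
q=r.x
def tri(a,b):
    a,b=px("top",a),px("scene",b)
    return least_squares(lambda P:np.r_[(proj("top",P)-a)[0],(proj("scene",P)-b)[0]],[650,150,70.])
for nm,a,b in(("btn",(147,88),(526,240)),("lever top",(362,228),(209,178)),("adaptor",(450,93),(222,393))):
    t=tri(a,b);P=t.x;c,s=np.cos(q[2]),np.sin(q[2]);e=P[:2]-q[:2]
    print(nm,P,"box",c*e[0]+s*e[1],-s*e[0]+c*e[1],np.abs(t.fun).max())
for nm,P in(("handle",(-25,-45,93)),("mark0",(-8,-45,55)),("mark3",(-8,9,55)),("btn70",(40,60,70)),("screwish",(60,-95,55))):
    w=box(q,P);print(nm,w,[(proj(n,w)[0]-((195,138) if n=="top" else (280,183))+.5)*6 for n in("top","scene")])
E
```

```text
('top',) [ 5.93189967e+02  1.95223837e+02 -5.95000677e-02] 0.7471417908723765
('scene',) [ 5.96696097e+02  1.93022527e+02 -7.45987900e-02] 1.2724501023801622
('top', 'scene') [ 5.95050466e+02  1.94147932e+02 -6.75990059e-02] 1.890389849341318
btn [636.7290649  251.18634802  76.41165653] box 37.73060341826092 59.723430467903036 0.3028190313630432
lever top [566.07777101 149.48611402 102.93738372] box -25.88972693910729 -46.51684667888719 1.031624962255421
adaptor [635.20069601 113.57866594  76.4465387 ] box 45.50078482574559 -77.67320107621052 0.18948431678342104
handle [[567.06792511 150.93939745  93.        ]] [array([366.35854651, 233.73807257]), array([218.14401144, 190.78744528])]
mark0 [[584.02909808 149.79108937  55.        ]] [array([372.70505495, 213.40638546]), array([230.67722906, 271.0770237 ])]
mark3 [[587.67666492 203.66775646  55.        ]] [array([255.80289932, 205.1554008 ]), array([350.31789468, 220.46984317])]
btn70 [[639.0119599  251.30899374  70.        ]] [array([150.98573699,  88.22361991]), array([528.79571187, 252.29158873])]
screwish [[648.49641327  95.3120542   55.        ]] [array([491.4586721 ,  77.94885819]), array([196.15720741, 465.92135732])]
```

Request:
{"method": "arm_command", "body": {
  "series": [
    {"linear": [-0.026, -0.019, 0], "turn": 0},
    {"linear": [-0.026, -0.019, 0], "turn": 0},
    {"linear": [-0.026, -0.019, 0], "turn": 0},
    {"linear": [-0.026, -0.019, 0], "turn": 0},
    {"linear": [-0.026, -0.019, 0], "turn": 0},
    {"linear": [-0.026, -0.019, 0], "turn": 0},
    {"linear": [-0.026, -0.019, 0], "turn": 0},
    {"linear": [-0.026, -0.019, 0], "turn": 0},
    {"linear": [-0.026, -0.019, 0], "turn": 0},
    {"linear": [-0.026, -0.019, 0], "turn": 0}
  ],
  "jaw": -1
}}

```text
t: 1.1
ee_pos: [349.8, 365.9, 241.5]
orientation: [-0.348, -3.122, 0.001]
ft_force: [0.5, 0.8, 0.4]
width: 11.4
grasp_force: 0.0
```

Request:
{"method": "arm_command", "body": {
  "series": [
    {"linear": [-0.026, -0.019, 0], "turn": 0},
    {"linear": [-0.026, -0.019, 0], "turn": 0},
    {"linear": [-0.026, -0.019, 0], "turn": 0},
    {"linear": [-0.026, -0.019, 0], "turn": 0},
    {"linear": [-0.026, -0.019, 0], "turn": 0},
    {"linear": [-0.026, -0.019, 0], "turn": 0},
    {"linear": [-0.026, -0.019, 0], "turn": 0},
    {"linear": [-0.026, -0.019, 0], "turn": -0.077},
    {"linear": [0, 0, 0], "turn": -0.077},
    {"linear": [0, 0, 0], "turn": 0}
  ]
}}

```text
t: 2.1
ee_pos: [519.0, 172.2, 241.2]
orientation: [-0.108, -3.139, 0.0]
ft_force: [-0.5, 0.4, -1.1]
width: 0.6
grasp_force: 0.0
```

Request:
{"method": "arm_command", "body": {
  "series": [
    {"linear": [-0.0165, -0.0177, 0], "turn": 0},
    {"linear": [-0.0165, -0.0177, 0], "turn": 0},
    {"linear": [-0.0165, -0.0176, 0], "turn": 0},
    {"linear": [0, 0, 0.03], "turn": 0},
    {"linear": [0, 0, 0.03], "turn": 0},
    {"linear": [0, 0, 0.03], "turn": 0},
    {"linear": [0, 0, 0.03], "turn": 0},
    {"linear": [0, 0, 0.02], "turn": 0},
    {"linear": [0, 0, 0.007], "turn": 0},
    {"linear": [0, 0, 0], "turn": 0}
  ]
}}

```text
t: 3.1
ee_pos: [563.7, 117.2, 93.8]
orientation: [-0.107, -3.138, 0.001]
ft_force: [-0.9, -0.3, 0.5]
width: 0.5
grasp_force: 0.0
```

Run:
```python
from workcell import ctrl
import cv2,numpy as np
a=ctrl.get_image("top")["frame"][120:220,180:300];b=ctrl.get_image("scene")["frame"][165:265,270:390]
f=lambda z:cv2.convertScaleAbs(cv2.resize(z,(400,333),interpolation=cv2.INTER_CUBIC),alpha=1.3)
cv2.imwrite("pics/c.png",np.hstack([f(a),f(b)]))
o=ctrl.get_obs();print(o["ee_pos"],o["ft_force"],o["width"])
```

```text
[565.00829544 117.26410109  95.48863117] [ 0.13123299 -0.5998513  -0.05990107] 0.25401488597746535
```

View pics/c.png

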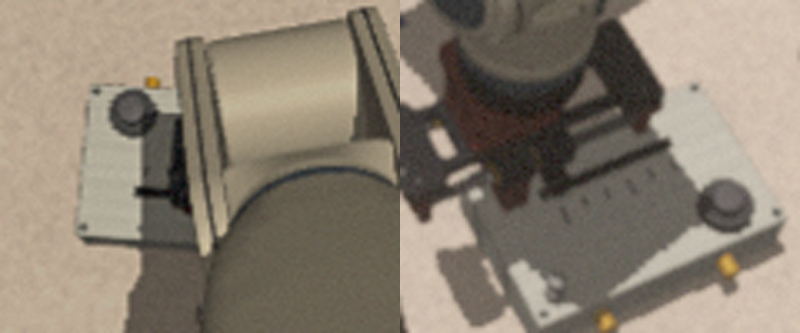

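The picture shows the closed fingertips at right crop (515,180), just behind the lever grip at (555,165). They clear the box top and everything else. I'll advance slowly.

Request:
{"method": "arm_command", "body": {
  "series": [
    {"linear": [0, 0.002, 0], "turn": 0},
    {"linear": [0, 0.002, 0], "turn": 0},
    {"linear": [0, 0.002, 0], "turn": 0},
    {"linear": [0, 0.002, 0], "turn": 0},
    {"linear": [0, 0.002, 0], "turn": 0},
    {"linear": [0, 0, 0], "turn": 0}
  ]
}}

```text
t: 3.8
ee_pos: [565.3, 127.1, 94.7]
orientation: [0.106, 3.14, 0.0]
ft_force: [0.7, -0.1, 0.7]
width: 0.8
grasp_force: 0.0
```

Request:
{"method": "arm_command", "body": {
  "series": [
    {"linear": [0, 0.001, 0], "turn": 0},
    {"linear": [0, 0.001, 0], "turn": 0},
    {"linear": [0, 0, 0], "turn": 0}
  ]
}}

```text
t: 4.1
ee_pos: [565.4, 128.9, 94.6]
orientation: [-0.107, -3.14, 0.0]
ft_force: [-0.8, -0.4, -0.5]
width: 0.6
grasp_force: 0.0
```

Request:
{"method": "arm_command", "body": {
  "series": [
    {"linear": [0, 0.001, 0], "turn": 0},
    {"linear": [0, 0.001, 0], "turn": 0},
    {"linear": [0, 0, 0], "turn": 0}
  ]
}}

```text
t: 4.4
ee_pos: [565.5, 130.9, 94.7]
orientation: [0.106, 3.14, 0.0]
ft_force: [0.1, 0.0, -0.6]
width: 0.1
grasp_force: 0.0
```

Request:
{"method": "arm_command", "body": {
  "series": [
    {"linear": [0, 0.001, 0], "turn": 0},
    {"linear": [0, 0.001, 0], "turn": 0},
    {"linear": [0, 0, 0], "turn": 0}
  ]
}}

```text
t: 4.7
ee_pos: [565.7, 133.0, 94.7]
orientation: [0.106, 3.14, 0.0]
ft_force: [-0.4, 0.3, -0.7]
width: 0.3
grasp_force: 0.0
```

Request:
{"method": "arm_command", "body": {
  "series": [
    {"linear": [0, 0.001, 0], "turn": 0},
    {"linear": [0, 0.001, 0], "turn": 0},
    {"linear": [0, 0, 0], "turn": 0}
  ]
}}

```text
t: 5.0
ee_pos: [565.8, 135.0, 94.7]
orientation: [0.106, 3.14, 0.0]
ft_force: [-0.6, 0.3, 0.4]
width: 0.3
grasp_force: 0.0
```

Request:
{"method": "arm_command", "body": {
  "series": [
    {"linear": [0, 0.001, 0], "turn": 0},
    {"linear": [0, 0.001, 0], "turn": 0},
    {"linear": [0, 0, 0], "turn": 0}
  ]
}}

```text
t: 5.3
ee_pos: [565.9, 136.9, 94.7]
orientation: [0.106, 3.14, -0.0]
ft_force: [-0.7, 0.1, 0.3]
width: 0.1
grasp_force: 0.0
```

Request:
{"method": "arm_command", "body": {
  "series": [
    {"linear": [0, 0.001, 0], "turn": 0},
    {"linear": [0, 0.001, 0], "turn": 0},
    {"linear": [0, 0, 0], "turn": 0}
  ]
}}

```text
t: 5.6
ee_pos: [566.0, 138.6, 94.7]
orientation: [-0.106, -3.14, 0.001]
ft_force: [0.7, -2.7, 0.9]
width: 0.4
grasp_force: 1.3
```

Request:
{"method": "arm_command", "body": {
  "series": [
    {"linear": [0, 0.001, 0], "turn": 0},
    {"linear": [0, 0.001, 0], "turn": 0},
    {"linear": [0, 0, 0], "turn": 0}
  ]
}}

```text
t: 5.9
ee_pos: [566.2, 140.6, 94.7]
orientation: [-0.106, -3.14, 0.001]
ft_force: [-1.2, -4.2, 1.9]
width: 0.4
grasp_force: 2.5
```

Request:
{"method": "arm_command", "body": {
  "series": [
    {"linear": [0, 0.001, 0], "turn": 0},
    {"linear": [0, 0.001, 0], "turn": 0},
    {"linear": [0, 0, 0], "turn": 0}
  ]
}}

```text
t: 6.2
ee_pos: [566.3, 142.7, 94.7]
orientation: [-0.106, -3.14, 0.0]
ft_force: [-0.1, -3.9, 1.0]
width: 0.5
grasp_force: 2.4
```

Request:
{"method": "arm_command", "body": {
  "series": [
    {"linear": [0, 0.001, 0], "turn": 0},
    {"linear": [0, 0.001, 0], "turn": 0},
    {"linear": [0, 0, 0], "turn": 0}
  ]
}}

```text
t: 6.5
ee_pos: [566.5, 145.1, 94.7]
orientation: [0.107, 3.14, 0.001]
ft_force: [0.0, -1.2, 1.4]
width: 0.2
grasp_force: 1.2
```

Request:
{"method": "arm_command", "body": {
  "series": [
    {"linear": [0, 0.001, 0], "turn": 0},
    {"linear": [0, 0.001, 0], "turn": 0},
    {"linear": [0, 0, 0], "turn": 0}
  ]
}}

```text
t: 6.8
ee_pos: [566.7, 147.3, 94.7]
orientation: [0.106, 3.14, 0.001]
ft_force: [0.2, -0.5, -0.3]
width: 0.6
grasp_force: 0.0
```

Contact came at y≈137 and the lever clicked into detent 1 at about 146. Continuing to detent 2, where I expect contact at about 155 and a snap at about 164.

Request:
{"method": "arm_command", "body": {
  "series": [
    {"linear": [0, 0.001, 0], "turn": 0},
    {"linear": [0, 0.001, 0], "turn": 0},
    {"linear": [0, 0.001, 0], "turn": 0},
    {"linear": [0, 0.001, 0], "turn": 0},
    {"linear": [0, 0.001, 0], "turn": 0},
    {"linear": [0, 0.001, 0], "turn": 0},
    {"linear": [0, 0, 0], "turn": 0}
  ]
}}

```text
t: 7.5
ee_pos: [567.0, 152.9, 94.7]
orientation: [0.106, 3.14, 0.0]
ft_force: [-0.1, -0.1, 0.8]
width: 0.6
grasp_force: 0.0
```

Request:
{"method": "arm_command", "body": {
  "series": [
    {"linear": [0, 0.001, 0], "turn": 0},
    {"linear": [0, 0.001, 0], "turn": 0},
    {"linear": [0, 0.001, 0], "turn": 0},
    {"linear": [0, 0.001, 0], "turn": 0},
    {"linear": [0, 0.001, 0], "turn": 0},
    {"linear": [0, 0, 0], "turn": 0}
  ]
}}

```text
t: 8.1
ee_pos: [567.3, 157.5, 94.7]
orientation: [-0.106, -3.14, 0.001]
ft_force: [-0.4, -4.4, 1.8]
width: 0.5
grasp_force: 1.9
```

Request:
{"method": "arm_command", "body": {
  "series": [
    {"linear": [0, 0.001, 0], "turn": 0},
    {"linear": [0, 0.001, 0], "turn": 0},
    {"linear": [0, 0.001, 0], "turn": 0},
    {"linear": [0, 0.001, 0], "turn": 0},
    {"linear": [0, 0, 0], "turn": 0}
  ]
}}

```text
t: 8.6
ee_pos: [567.6, 161.7, 94.7]
orientation: [-0.106, -3.14, 0.0]
ft_force: [0.4, -4.8, 1.1]
width: 0.3
grasp_force: 2.2
```

Request:
{"method": "arm_command", "body": {
  "series": [
    {"linear": [0, 0.001, 0], "turn": 0},
    {"linear": [0, 0.001, 0], "turn": 0},
    {"linear": [0, 0.001, 0], "turn": 0},
    {"linear": [0, 0, 0], "turn": 0}
  ]
}}

```text
t: 9.0
ee_pos: [567.9, 165.4, 94.7]
orientation: [0.106, 3.14, 0.001]
ft_force: [-0.3, 0.0, 0.4]
width: 0.6
grasp_force: 0.0
```

The second click fell where I expected it. For the third, contact should come at about 173 and the snap at about 182.

Request:
{"method": "arm_command", "body": {
  "series": [
    {"linear": [0, 0.001, 0], "turn": 0},
    {"linear": [0, 0.001, 0], "turn": 0},
    {"linear": [0, 0.001, 0], "turn": 0},
    {"linear": [0, 0.001, 0], "turn": 0},
    {"linear": [0, 0.001, 0], "turn": 0},
    {"linear": [0, 0, 0], "turn": 0}
  ]
}}

```text
t: 9.6
ee_pos: [568.2, 169.9, 94.7]
orientation: [0.106, 3.14, 0.0]
ft_force: [-0.2, -0.6, -0.9]
width: 0.5
grasp_force: 0.0
```

Request:
{"method": "arm_command", "body": {
  "series": [
    {"linear": [0, 0.001, 0], "turn": 0},
    {"linear": [0, 0.001, 0], "turn": 0},
    {"linear": [0, 0.001, 0], "turn": 0},
    {"linear": [0, 0.001, 0], "turn": 0},
    {"linear": [0, 0.001, 0], "turn": 0},
    {"linear": [0, 0, 0], "turn": 0}
  ]
}}

```text
t: 10.2
ee_pos: [568.5, 174.6, 94.7]
orientation: [-0.106, -3.14, 0.001]
ft_force: [-0.6, -2.6, 0.5]
width: 0.1
grasp_force: 1.2
```

Request:
{"method": "arm_command", "body": {
  "series": [
    {"linear": [0, 0.001, 0], "turn": 0},
    {"linear": [0, 0.001, 0], "turn": 0},
    {"linear": [0, 0.001, 0], "turn": 0},
    {"linear": [0, 0.001, 0], "turn": 0},
    {"linear": [0, 0, 0], "turn": 0}
  ]
}}

```text
t: 10.7
ee_pos: [568.7, 178.5, 94.7]
orientation: [-0.106, -3.14, 0.001]
ft_force: [-0.1, -5.6, 1.3]
width: 0.2
grasp_force: 2.4
```

Request:
{"method": "arm_command", "body": {
  "series": [
    {"linear": [0, 0.001, 0], "turn": 0},
    {"linear": [0, 0.001, 0], "turn": 0},
    {"linear": [0, 0.001, 0], "turn": 0},
    {"linear": [0, 0, 0], "turn": 0}
  ]
}}

```text
t: 11.1
ee_pos: [569.0, 182.4, 94.7]
orientation: [0.107, 3.14, 0.001]
ft_force: [-0.2, -0.3, -0.4]
width: 0.7
grasp_force: 0.0
```

Request:
{"method": "arm_command", "body": {
  "series": [
    {"linear": [0, 0.001, 0], "turn": 0},
    {"linear": [0, 0.001, 0], "turn": 0},
    {"linear": [0, 0.001, 0], "turn": 0},
    {"linear": [0, 0, 0], "turn": 0}
  ]
}}

```text
t: 11.5
ee_pos: [569.2, 185.0, 94.7]
orientation: [0.106, 3.14, 0.0]
ft_force: [0.7, -0.2, 0.3]
width: 0.6
grasp_force: 0.0
```

Request:
{"method": "arm_command", "body": {
  "series": [
    {"linear": [0, -0.01, 0], "turn": 0},
    {"linear": [0, -0.01, 0], "turn": 0},
    {"linear": [0, 0, -0.03], "turn": 0},
    {"linear": [0, 0, -0.03], "turn": 0},
    {"linear": [0, -0.04, -0.02], "turn": 0},
    {"linear": [0, -0.04, 0], "turn": 0},
    {"linear": [0, -0.04, 0], "turn": 0},
    {"linear": [0, -0.04, 0], "turn": 0},
    {"linear": [0, -0.04, 0], "turn": 0},
    {"linear": [0, 0, 0], "turn": 0}
  ]
}}

```text
t: 12.5
ee_pos: [553.4, -39.4, 174.8]
orientation: [-0.114, -3.139, 0.001]
ft_force: [-0.7, 0.2, 0.4]
width: 0.5
grasp_force: 0.0
```

Run:
```python
from workcell import ctrl
import cv2,numpy as np
a=ctrl.get_image("top")["frame"][138:203,195:285];b=ctrl.get_image("scene")["frame"][190:275,280:395]
f=lambda z:cv2.convertScaleAbs(cv2.resize(z,(400,290),interpolation=cv2.INTER_CUBIC),alpha=1.3)
cv2.imwrite("pics/d.png",np.hstack([f(a),f(b)]))
o=ctrl.get_obs();print(o["ee_pos"],o["ft_force"],o["width"],o["orientation"])
```

```text
[553.83131935 -36.143987   174.71113618] [-0.61180139 -0.04433994  0.65658179] 0.7099525520697497 [-1.11142421e-01 -3.13948757e+00 -2.68349653e-04]
```

View pics/d.png

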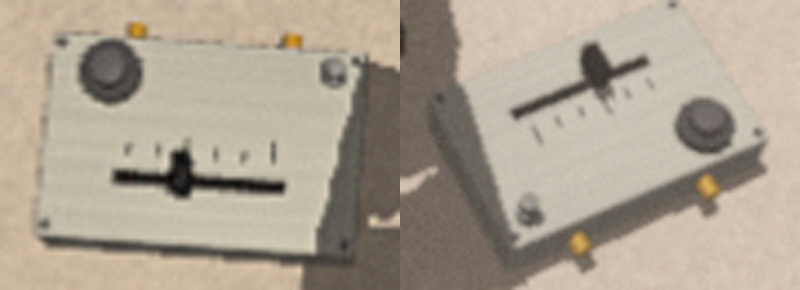

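The lever sits at the long third mark, at left crop (180,172) under the mark at (187,147). The adaptor is untouched. Now the button at about (638,251).

Request:
{"method": "arm_command", "body": {
  "series": [
    {"linear": [-0.008, 0.0367, 0], "turn": 0},
    {"linear": [-0.008, 0.0367, 0], "turn": 0},
    {"linear": [-0.008, 0.0367, 0], "turn": 0},
    {"linear": [-0.008, 0.0367, 0], "turn": 0},
    {"linear": [-0.008, 0.0367, 0], "turn": 0},
    {"linear": [-0.008, 0.0367, 0], "turn": 0},
    {"linear": [-0.008, 0.0367, 0], "turn": 0},
    {"linear": [-0.008, 0.0367, 0], "turn": 0},
    {"linear": [0, 0, 0], "turn": 0},
    {"linear": [0, 0, 0], "turn": 0}
  ]
}}

```text
t: 13.6
ee_pos: [637.1, 255.4, 174.1]
orientation: [-0.102, -3.139, 0.001]
ft_force: [-0.1, 0.2, -0.3]
width: 0.6
grasp_force: 0.0
```

Request:
{"method": "arm_command", "body": {
  "series": [
    {"linear": [0, 0, 0.02], "turn": 0},
    {"linear": [0, 0, 0.02], "turn": 0},
    {"linear": [0, 0, 0.02], "turn": 0},
    {"linear": [0, 0, 0.005], "turn": 0},
    {"linear": [0, 0, 0], "turn": 0},
    {"linear": [0, 0, 0], "turn": 0}
  ]
}}

```text
t: 14.2
ee_pos: [638.4, 253.6, 110.6]
orientation: [0.107, 3.139, 0.0]
ft_force: [-0.0, -0.1, 0.1]
width: 0.6
grasp_force: 0.0
```

Request:
{"method": "arm_command", "body": {
  "series": [
    {"linear": [0, -0.0023, 0.003], "turn": 0},
    {"linear": [0, 0, 0.003], "turn": 0},
    {"linear": [0, 0, 0.003], "turn": 0},
    {"linear": [0, 0, 0.002], "turn": 0},
    {"linear": [0, 0, 0], "turn": 0}
  ]
}}

```text
t: 14.7
ee_pos: [637.6, 251.5, 98.3]
orientation: [-0.106, -3.139, 0.0]
ft_force: [-0.1, -0.6, -0.1]
width: 0.6
grasp_force: 0.0
```

Request:
{"method": "arm_command", "body": {
  "series": [
    {"linear": [0, 0, 0.001], "turn": 0},
    {"linear": [0, 0, 0.001], "turn": 0},
    {"linear": [0, 0, 0.001], "turn": 0},
    {"linear": [0, 0, 0], "turn": 0}
  ]
}}

```text
t: 15.1
ee_pos: [637.9, 251.6, 95.8]
orientation: [0.106, 3.14, 0.0]
ft_force: [-1.1, 0.5, 1.8]
width: 0.2
grasp_force: 0.8
```

Request:
{"method": "arm_command", "body": {
  "series": [
    {"linear": [0, 0, 0.001], "turn": 0},
    {"linear": [0, 0, 0.001], "turn": 0},
    {"linear": [0, 0, 0], "turn": 0}
  ]
}}

```text
t: 15.4
ee_pos: [638.0, 251.6, 93.8]
orientation: [0.107, 3.14, 0.0]
ft_force: [-1.4, 0.3, 3.0]
width: 0.2
grasp_force: 1.4
```

Request:
{"method": "arm_command", "body": {
  "series": [
    {"linear": [0, 0, 0.001], "turn": 0},
    {"linear": [0, 0, 0.001], "turn": 0},
    {"linear": [0, 0, 0], "turn": 0}
  ]
}}

```text
t: 15.7
ee_pos: [637.9, 251.6, 91.7]
orientation: [0.106, 3.14, 0.0]
ft_force: [-0.7, -0.2, 3.9]
width: 0.6
grasp_force: 2.0
```

Request:
{"method": "arm_command", "body": {
  "series": [
    {"linear": [0, 0, 0.001], "turn": 0},
    {"linear": [0, 0, 0], "turn": 0},
    {"linear": [0, 0, 0], "turn": 0}
  ]
}}

```text
t: 16.0
ee_pos: [637.9, 251.6, 90.8]
orientation: [0.107, 3.14, 0.0]
ft_force: [-1.1, 0.4, 4.7]
width: 0.7
grasp_force: 2.3
```

Request:
{"method": "arm_command", "body": {
  "series": [
    {"linear": [0, 0, 0.001], "turn": 0},
    {"linear": [0, 0, 0], "turn": 0},
    {"linear": [0, 0, 0], "turn": 0}
  ]
}}

```text
t: 16.3
ee_pos: [637.9, 251.6, 90.3]
orientation: [0.106, 3.14, 0.0]
ft_force: [-2.5, -0.2, 9.0]
width: 0.4
grasp_force: 4.3
```

The force rose to 9 N with little further travel, so the button is bottomed and held. Next I'll lift off and move clear.

Request:
{"method": "arm_command", "body": {
  "series": [
    {"linear": [0, 0, 0], "turn": 0},
    {"linear": [0, 0, 0], "turn": 0},
    {"linear": [0, 0, -0.003], "turn": 0},
    {"linear": [0, 0, -0.005], "turn": 0},
    {"linear": [0, 0, -0.01], "turn": 0},
    {"linear": [0, 0, -0.03], "turn": 0},
    {"linear": [0, 0, -0.04], "turn": 0},
    {"linear": [0, 0, -0.03], "turn": 0},
    {"linear": [0, 0, 0], "turn": 0}
  ]
}}

```text
t: 17.2
ee_pos: [640.3, 252.3, 213.2]
orientation: [0.106, 3.132, 0.005]
ft_force: [0.5, -0.1, -0.1]
width: 0.4
grasp_force: 0.0
```

Request:
{"method": "arm_command", "body": {
  "series": [
    {"linear": [0, 0.04, 0], "turn": 0},
    {"linear": [0, 0.04, 0], "turn": 0},
    {"linear": [0, 0.04, 0], "turn": 0},
    {"linear": [0, 0.04, 0], "turn": 0},
    {"linear": [0, 0.04, 0], "turn": 0},
    {"linear": [0, 0, 0], "turn": 0},
    {"linear": [0, 0, 0], "turn": 0},
    {"linear": [0, 0, 0], "turn": 0}
  ]
}}

```text
t: 18.0
ee_pos: [651.1, 449.6, 206.7]
orientation: [-0.107, -3.138, 0.002]
ft_force: [-0.2, 0.2, -0.7]
width: 0.5
grasp_force: 0.0
```

Run:
```python
from workcell import ctrl
import cv2,numpy as np
a=ctrl.get_image("top")["frame"][100:230,120:440];b=ctrl.get_image("scene")["frame"][160:300,240:460]
f=lambda z,h:cv2.convertScaleAbs(cv2.resize(z,(700,h),interpolation=cv2.INTER_CUBIC),alpha=1.3)
cv2.imwrite("pics/e.png",np.vstack([f(a,284),f(b,316)[:316]]))
o=ctrl.get_obs();print(o["ee_pos"],o["ft_force"],o["t"])
```

```text
[651.56322621 449.39336477 207.44590152] [ 0.93226054  0.1721166  -0.18510375] 18.1
```

View pics/e.png

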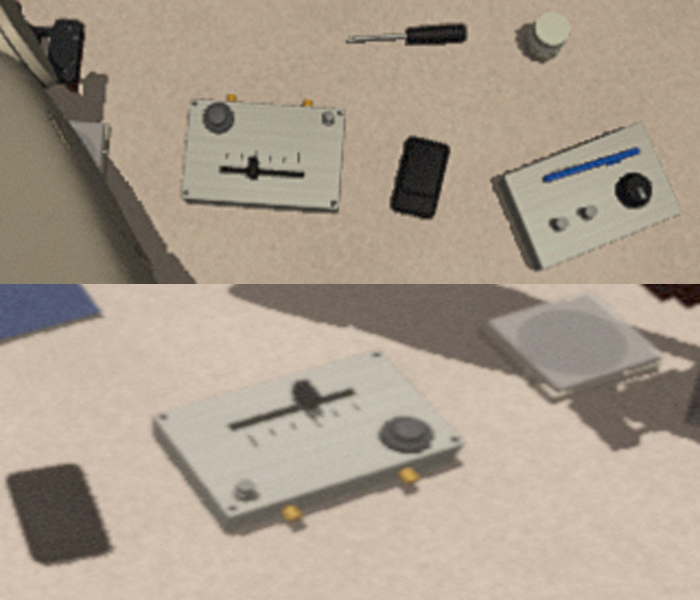

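The lever is still at the third mark (252,165), the button is up at (218,117), and the bystanders have not moved. Handing in.

```bash
python3 -c "
from workcell import ctrl
print(ctrl.close_job())"
```

```text
the job is handed in; nothing more can be done
None
```

The job is handed in at about 18 s with no verdict returned: the lever was left in the third detent, the button was pressed until it bottomed and came back up, and nothing else appeared to have moved in the last pictures.

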